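# Unhook the card rack from the display board

## Task

Take the wooden card rack down from the display board and stand it upright in the empty bay of the tray. Pinch its two spring buttons together to free the catch, slide the rack straight up until the stud is in the wide end of its keyhole, draw it off the stud towards you, then carry it over. Leave the hung sign, the notes in the tray, the tape dispenser and the pencil pot where they are, and do not tip the rack over.

Things in the scene. Friction and masses are not known exactly. Their poses are not given: they have to be found in the camera images.
- board: Fixed upright grey laminate board, 300 mm wide (y), 14 thick, 152 high; its foot lies behind it. Origin: middle of the front face's lower edge, on the counter. x points into the board (things hang on its -x side), y along it, z up. Two hanging places at y = +75 and -75 mm, each a headed stud and two keepers; the rack hangs on one, the sign on the other; which varies.
- stud_a (a point): Front of the steel stud at the board's +y place, 140 mm above the counter: shaft 6 mm thick stands 8 mm out of the face, then a head 16 mm across, 4 mm thick. Beside each stud are two steel keepers, 8 mm wide, 6 high, standing 20 mm out of the face, centres 36.5 mm to either side of the stud and 10.5 mm below it.
- stud_b (a point): The same at the board's -y place.
- rack_grip (a point): Point midway between the rack's two grey spring buttons, 138 mm above its underside, about 166 mm above the counter while hung. Buttons: pads 24 mm (x) by 28 mm (z), outer faces 58 mm apart in y when free, 40 mm pinched fully; above the board's top, reached from above, a finger beside each. Axes: x to the rack's back (into the board), y to its left button, z up; hangs leaning up to 0.05 rad.
- rack_foot (a point): Centre of the underside of the rack, 138 mm below rack_grip and 5 mm towards the rack's front (-x); same axes. The rack: loose plywood card pocket, 0.23 kg (varies by a quarter), 60 mm wide (y), 50 deep (x), 45 high in front; back plate 5 mm thick, 46 wide above the pocket; 156 mm high over the pinch grip on top. While hung this point is 28 mm above the counter, 27 mm before the board.
- rack_keyhole (a point): Centre of the keyhole's wide end (square hole, 23 mm) in the rack's back plate, 80.5 mm above its underside; a slot 10 mm wide runs up from it, its upper end resting on the stud. From hanging, the rack must rise 31 mm (28 to 34 will do) to bring the stud's head into the hole; then it comes off when drawn 20 mm or more straight away from the board.
- rack_left (a joint): Spring button on the rack's +y side: 0 free, 0.009 m pinched fully in; 2 N to start, 5 N fully in; springs out when let go. It carries a steel tongue that catches under a keeper after 4 mm of rise unless the button is held in by 6 mm or more.
- rack_right (a joint): The same on the rack's -y side.
- sign_center (a point): Centre of the plain hung sign (loose bystander, 0.12 kg): flat wooden plate 84 mm wide below, 46 mm above, 125 mm high, 6 mm thick with a dark face; hangs by the same kind of keyhole on the other stud. It has no pocket and no buttons.
- tray: Fixed shallow wooden tray, 110 mm (x) by 215 mm (y), 22 mm high, walls 5 mm, floor 5 mm thick; a wall across its middle makes two bays, each about 100 mm by 100 mm inside. Origin: centre of its underside. The block of notes lies in its +y bay; the -y bay is empty. It may be turned any way.
- bay (a point): Centre of the floor of the tray's empty bay (5 mm above the counter); axes as the tray's.
- notes_center (a point): Centre of the block of sticky notes in the other bay (loose bystander), 61 x 61 x 38 mm.
- tape_center (a point): Loose tape dispenser (bystander), 139 x 69 mm, 76 mm high, standing crosswise in front of the board between the two hanging places; the side nearest the board is about 95 mm or more before the board's face. The point is half-way up.
- pot_center (a point): Loose pot of pencils (bystander), 74 mm across, 168 mm high with its pencils, standing between board and tray, nearer the robot; the point is half-way up.
Things that resemble listed ones, but are neither listed nor needed, are in the scene too. What is shaped like the part that bears rack_grip but green is not meant.

How it is judged:
By the outcome, as a careful person would: the job done as asked, in the order asked, and still so for the second after the job is handed in, with the robot touching nothing.
It also fails if it takes over 43 s, if anything falls off the work surface, if the arm or the gripper's body presses on something with over 40 N, if the wrist force passes 120 N, or if a joint passes its speed limit or range.

## Robot

A 7-joint arm with a two-finger parallel gripper is mounted at the origin on a cart in front of the work surface, level with it; the furniture and walls round the work are solid. World frame = base frame: x ahead of the robot, y to its left, z up, the work surface at z = 0. Lengths are in mm, angles in rad, forces in N, time in s.
With the tool pointing down it reaches from about 350 to 775 mm from the base axis. Payload 3.1 kg.
Tool frame: the origin (TCP) lies at the very end of the fingers, on their centre line; the grasp point (between the pads) lies 19 mm behind it; y points along the fingers, x is the direction in which the jaws open and shut, and the axes are right-handed (so a half turn about y gives the same grasp; the last joint's range is limited). The gripper opens to 85 mm and grips with 20 to 120 N. Pads are 22 mm wide; open, the fingers measure 114 mm over their backs; the gripper's body (76 mm by 85 mm) begins 54 mm behind the grasp point. The pads swing forward as they close: fully open they stand 13 mm farther back than shut.
Start: joints at [1.287, 0.311, 0.014, 1.512, -0.004, 1.319, -0.027], TCP at [131.73, -534.009, 205.304] pointing down, gripper open.
Joint ranges: [-2.7, 2.7], [-0.3, 1.91], [-1.27, 1.3], [0.12, 2.57], [-1.44, 4.58], [0.2, 2.03], [-3.05, 3.05]. Speed limits (rad/s): [2.79, 2.79, 3.14, 3.14, 3.14, 3.14, 3.14].

## Interface

Orientations are given as a 3x3 rotation matrix whose columns are the frame's x, y, z axes.
In Python, from bench import robot, viewer, workorder gives the robot as it stands.
- The arm moves only by the tool move_arm, never from a script. Its argument "rows" is a list of rows, each a list of 3 entries, a list of its own where there are three numbers: the shift along the tool's x, y, z in m, then the turn about the tool's y in degrees, then the finger opening in m, from 0 to 0.0854. A call has 1 to 20 rows; each row shifts and turns the commanded pose from where the row before left it, along the tool's axes as they then stand; what a row does not reach is not made up. A row lasts 1/8 s, in which the tool goes at most 62.5 mm and 10.7 degrees, less where a joint would pass 70% of its speed; a pose out of reach is approached as far as the arm can. A call with a gripper value outside its range is refused whole. The fingers move at their own pace and stop on an object; "squeeze" is the grip in N (left out, the last holds). Time passes only in rows, so rows that do not move let the fingers close. It gives the time, the measured TCP pose, the force and the opening at its end, in the units of the state.
- robot.sense(): the state, without advancing time (a new reading comes with each control period).
- viewer.camera(name): name is "scene" or "side" or "wrist"; returns a dict with "color" (400x640x3 uint8, red, green, blue), "vfov" (degrees; the focal length in pixels is half the picture's height over the tangent of half this angle, whatever the lens; pixels are square), "cx", "cy" (the principal point, pixels), "xyz" and "orientation" of the camera in the world. Camera axes: x right, y down, z forward; pixel columns grow to the right and rows downward; lengths in mm; the calibration is good to about 2 mm. A picture is of the moment at which its call begins. There is no depth.
- workorder.finish_job(): hands the job in, once; it reports no verdict.
The state is a dict: "t": time; "q": joint angles; "dq": joint speeds; "joint_torque": joint torques, N m; "ee_pos": TCP position; "orientation": TCP orientation; "wrist_force": force on the tool from outside, world axes, zero at the start; "moment": the same for the moment, N m; "width": opening from 0.0 (shut) to 1.0 (fully open).
Only numpy, scipy, OpenCV 4.12 (cv2) and the standard library are available. Lean on these libraries where they do the work, as an engineer would, in place of code of your own. Each camera call takes 0.05 s, during which the arm holds its last target.

## Working session

There is one attempt and no reset: what is moved stays moved. The work goes in short steps, Python scripts to look and compute and a tool call to move; the robot and the scene stay as the last step left them, time stands still between calls to the robot, and variables do not carry over. Pictures are saved under pics/ and viewed, and the job is handed in when it is done.

Besides the shell and the picture viewer there is one more tool, called after "Request:" by a JSON object that holds its "op" and its "data", one argument or row to a line. move_arm: Moves the arm, as the interface text tells. Its arguments: {"type":"object","properties":{"rows":{"type":"array"},"squeeze":{"type":"number"}},"required":["rows"]}

```bash
ls; mkdir -p pics; cat > h.py <<'E'
import numpy as np, cv2, json, pickle
from bench import robot, viewer, workorder
def snap(n,tag):
    c=viewer.camera(n); pickle.dump(c,open(f'pics/{tag}.pkl','wb'))
    cv2.imwrite(f'pics/{tag}.png',cv2.cvtColor(c['color'],cv2.COLOR_RGB2BGR)); return c
def load(tag): return pickle.load(open(f'pics/{tag}.pkl','rb'))
def f(c): return c['color'].shape[0]/2/np.tan(np.radians(c['vfov'])/2)
def ray(c,u,v):
    d=np.array([(u-c['cx'])/f(c),(v-c['cy'])/f(c),1.]); d=np.array(c['orientation']).reshape(3,3)@d
    return np.array(c['xyz'],float),d/np.linalg.norm(d)
def onz(c,u,v,z):
    o,d=ray(c,u,v); return o+d*(z-o[2])/d[2]
def onplane(c,u,v,p,n):
    o,d=ray(c,u,v); return o+d*(np.dot(np.array(p)-o,n)/np.dot(d,n))
def tri(c1,a,c2,b):
    o1,d1=ray(c1,*a); o2,d2=ray(c2,*b)
    t=np.linalg.lstsq(np.c_[d1,-d2],o2-o1,rcond=None)[0]
    p,q=o1+d1*t[0],o2+d2*t[1]; return (p+q)/2,np.linalg.norm(p-q)
def proj(c,P):
    p=np.array(c['orientation']).reshape(3,3).T@(np.array(P,float)-np.array(c['xyz']))
    return np.array([c['cx']+f(c)*p[0]/p[2],c['cy']+f(c)*p[1]/p[2]])
E
python3 - <<'E'
from h import *
np.set_printoptions(precision=3,suppress=True)
for n in ['scene','side','wrist']:
    c=snap(n,n+'0'); print(n,c['vfov'],c['cx'],c['cy'],c['xyz'],np.array(c['orientation']).round(3).tolist())
s=robot.sense(); print(s)
E
```

```text
pics
scene 47.72100056182617 322.9194148564788 200.5940746920893 [ -18.257  643.358 1136.924] [[-0.846, -0.385, 0.37], [-0.534, 0.612, -0.583], [-0.002, -0.691, -0.723]]
side 52.67232959362046 319.7978789240902 203.79201112997876 [ -138.918 -1369.582   761.463] [[0.873, -0.22, 0.435], [-0.487, -0.351, 0.8], [-0.024, -0.91, -0.414]]
wrist 61.27212128873362 316.32928596592376 207.6578415370687 [ 197.276 -517.681  373.788] [[0.239, -0.935, -0.263], [-0.971, -0.231, -0.063], [-0.002, 0.271, -0.963]]
{'t': 0.15, 'q': array([ 1.287,  0.312,  0.014,  1.513, -0.004,  1.319, -0.027]), 'dq': array([-0.001, -0.003,  0.001, -0.004,  0.003, -0.001,  0.002]), 'joint_torque': array([  0.   , -38.027,   0.146, -23.085,   0.012,   0.01 ,   0.   ]), 'ee_pos': array([ 131.577, -533.408,  204.45 ]), 'orientation': array([[ 0.24 , -0.001,  0.971],
       [-0.971,  0.002,  0.24 ],
       [-0.002, -1.   , -0.   ]]), 'wrist_force': array([-0.369,  0.766,  0.318]), 'moment': array([ 0.036, -0.004,  0.01 ]), 'width': 1.0016880459746904}
```

View pics/scene0.png

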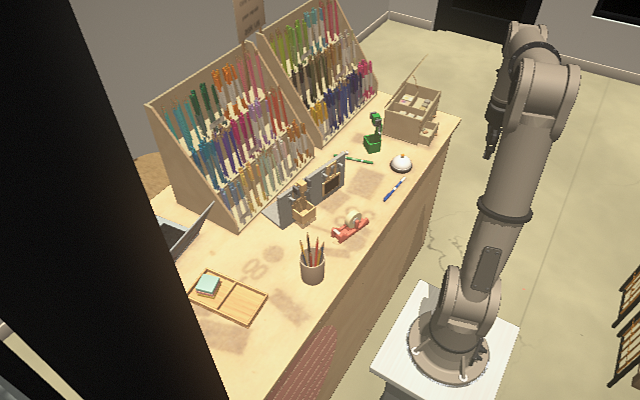

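View pics/side0.png

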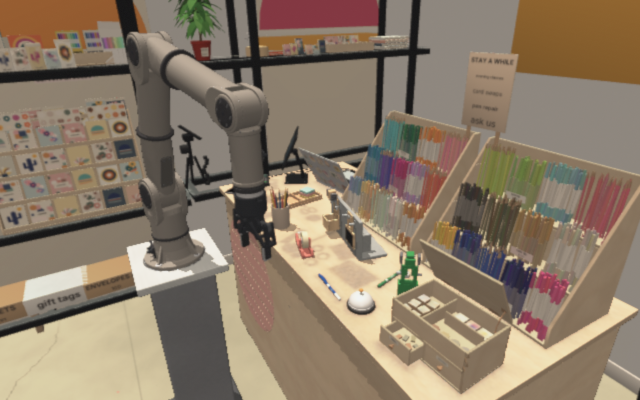

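View pics/wrist0.png

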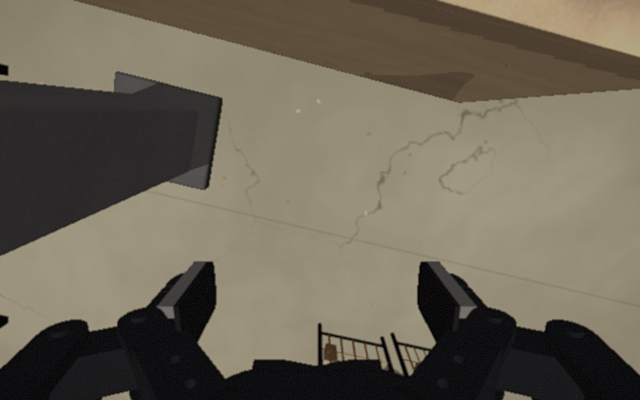

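The scene view shows the board around (315,190), the rack around (303,208) and the sign around (331,182). The tape is at (350,228), the pot at (312,262) and the tray at (228,297). There is a green look-alike at (373,132). I'll zoom in on these.

```bash
python3 - <<'E'
from h import *
c=cv2.imread('pics/scene0.png'); d=c[145:335,175:415]; 
cv2.imwrite('pics/s0a.png',cv2.resize(c[150:250,255:385],None,fx=6,fy=6,interpolation=cv2.INTER_CUBIC))
cv2.imwrite('pics/s0b.png',cv2.resize(c[230:335,180:340],None,fx=5,fy=5,interpolation=cv2.INTER_CUBIC))
c=cv2.imread('pics/side0.png')
cv2.imwrite('pics/d0a.png',cv2.resize(c[170:300,260:440],None,fx=4.4,fy=4.4,interpolation=cv2.INTER_CUBIC))
E
```

```text
(no output)
```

View pics/s0a.png

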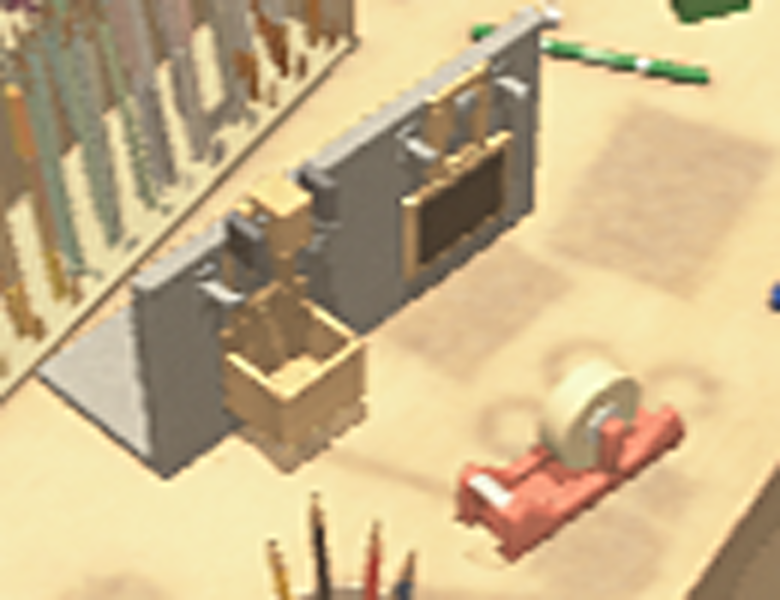

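View pics/s0b.png

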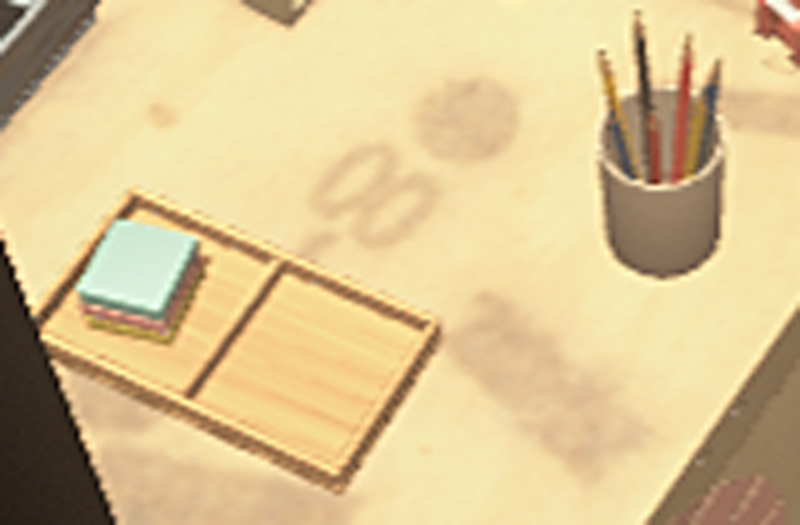

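View pics/d0a.png

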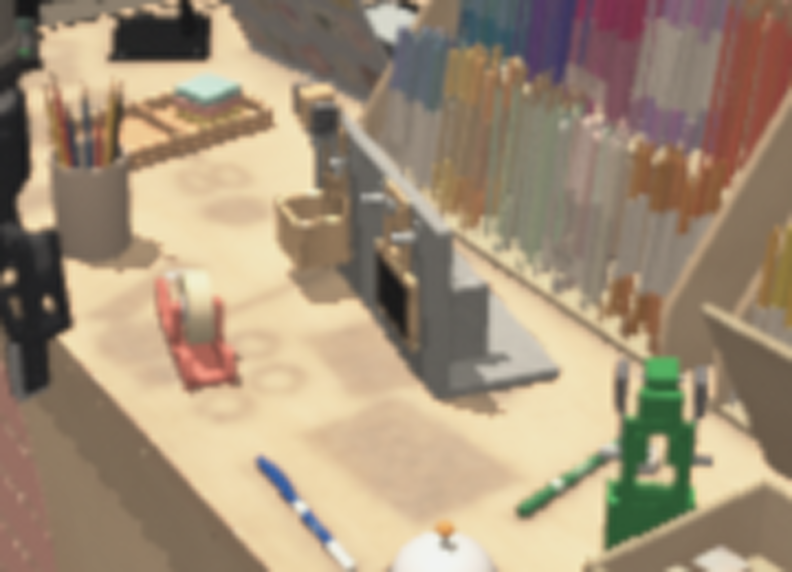

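```bash
python3 - <<'E'
from h import *
np.set_printoptions(precision=1,suppress=True)
s=load('scene0'); d=load('side0')
A=onz(s,255+165/6,150+477/6,0); B=onz(s,255+525/6,150+215/6,0); print('bottom L,R',A,B,np.linalg.norm(A-B))
At=onz(s,255+138/6,150+290/6,152); Bt=onz(s,255+545/6,150+25/6,152); print('top',At,Bt,np.linalg.norm(At-Bt))
# side: near bottom front corner, top front corner
print('side near bottom',onz(d,260+440/4.4,170+397/4.4,0),'near top',onz(d,260+420/4.4,170+228/4.4,152), 'far top',onz(d,260+343/4.4,170+122/4.4,152))
# tray corners (outer, top z=22)
for n,(u,v) in dict(a=(133,192),b=(440,322),c=(342,480),d=(42,330)).items():
    print(n,onz(s,180+u/5,230+v/5,22))
print('pot top',onz(s,180+662/5,230+140/5,100),onz(s,180+662/5,230+255/5,0))
print('rackgrip',tri(s,(255+275/6,150+205/6),d,(260+320/4.4,170+100/4.4)))
E
```

```text
bottom L,R [605.8 -92.2   0. ] [ 543.2 -372.8    0. ] 287.4986231785481
top [606.  -86.5 152. ] [ 535.5 -372.9  152. ] 294.89358348065883
side near bottom [ 549.6 -385.4    0. ] near top [ 531.8 -380.2  152. ] far top [ 586.8 -180.   152. ]
a [696.8 165.6  22. ]
b [487.5 139.7  22. ]
c [472.8 246.6  22. ]
d [675.7 264.4  22. ]
pot top [417.7  12.9 100. ] [413.6  22.6   0. ]
rackgrip (array([ 573.8, -161.8,  167.9]), np.float64(2.612890685242309))
```

Candidates for the rack in the scene view:
- **Wooden rack:** two grey buttons and a pocket, at (302,183). It hangs at the board's +y place.
- **Sign:** plain, dark-faced, no pocket, at (331,180).
- **Green look-alike:** at (373,132), so excluded by its colour.

I choose the wooden rack, and the crop confirms the grey buttons and the pocket. Next I move above it for a close wrist view.

Request:
{"op": "move_arm", "data": {
  "rows": [
    [[-0.006,-0.012,0.012],0,0.0854],
    [[-0.012,-0.012,0.024],0,0.0854],
    [[-0.016,-0.012,0.032],0,0.0854],
    [[-0.018,-0.012,0.036],0,0.0854],
    [[-0.018,-0.012,0.036],0,0.0854],
    [[-0.018,-0.012,0.036],0,0.0854],
    [[-0.018,-0.012,0.036],0,0.0854],
    [[-0.018,-0.012,0.036],0,0.0854],
    [[-0.018,0,0.036],0,0.0854],
    [[-0.018,0,0.036],0,0.0854],
    [[-0.018,0,0.036],0,0.0854],
    [[-0.018,0,0.036],0,0.0854],
    [[-0.018,0,0.036],0,0.0854],
    [[-0.016,0,0.032],0,0.0854],
    [[-0.014,0,0.025],7,0.0854],
    [[-0.006,0,0.012],7,0.0854],
    [[0,0,0],7,0.0854],
    [[0,0,0],6.2,0.0854],
    [[0,0,0],0,0.0854],
    [[0,0,0],0,0.0854]
  ]
}}

```text
t: 2.65
ee_pos: [555.4, -172.9, 301.8]
orientation: [[-0.229, 0.001, 0.974], [-0.974, 0.0, -0.229], [-0.0, -1.0, 0.0]]
wrist_force: [0.5, -0.4, -0.9]
width: 1.0
```

```bash
python3 - <<'E'
from h import *
np.set_printoptions(precision=3,suppress=True)
c=snap('wrist','w1'); snap('scene','scene1'); s=robot.sense(); print(s['t'],s['ee_pos'],s['orientation'],s['wrist_force'],c['xyz'])
E
```

```text
2.75 [ 555.364 -173.287  301.561] [[-0.23   0.     0.973]
 [-0.973  0.    -0.23 ]
 [-0.    -1.     0.   ]] [-0.995  0.5    0.383] [ 621.16  -188.917  471.288]
```

View pics/w1.png

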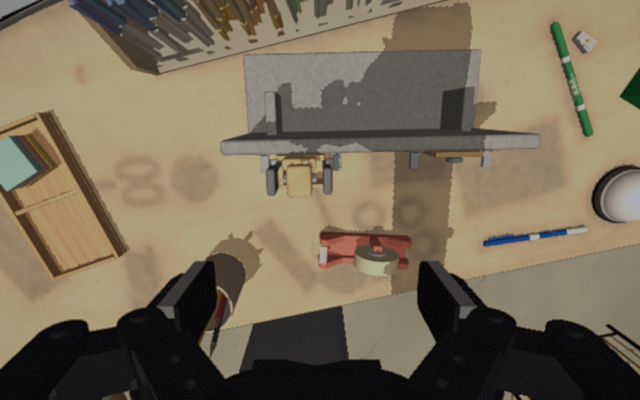

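The wrist view shows the rack's pinch grip at (300,178), with grey buttons at (272,178) and (328,180). The board's top edge runs from (222,148) to (538,142). The tape is at (365,252) and the tray's empty bay at (70,240). I'll take a closer crop.

```bash
python3 - <<'E'
from h import *
c=cv2.imread('pics/w1.png')
cv2.imwrite('pics/w1a.png',cv2.resize(c[130:210,240:360],None,fx=6.5,fy=6.5,interpolation=cv2.INTER_CUBIC))
cv2.imwrite('pics/w1b.png',cv2.resize(c[120:170,210:550],None,fx=2.3,fy=8,interpolation=cv2.INTER_CUBIC))
cv2.imwrite('pics/w1c.png',cv2.resize(c[100:290,0:140],None,fx=3,fy=3,interpolation=cv2.INTER_CUBIC))
E
```

```text
(no output)
```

View pics/w1a.png

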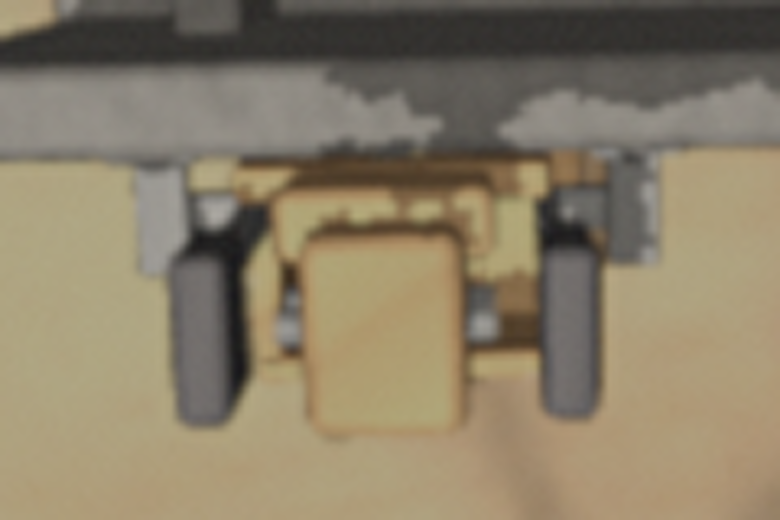

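View pics/w1b.png

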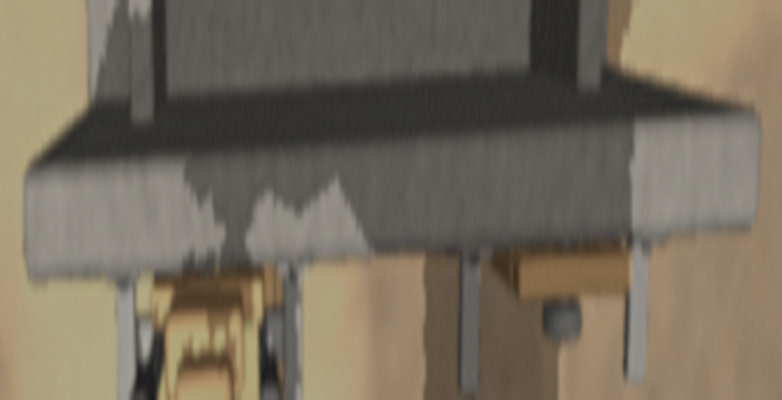

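View pics/w1c.png

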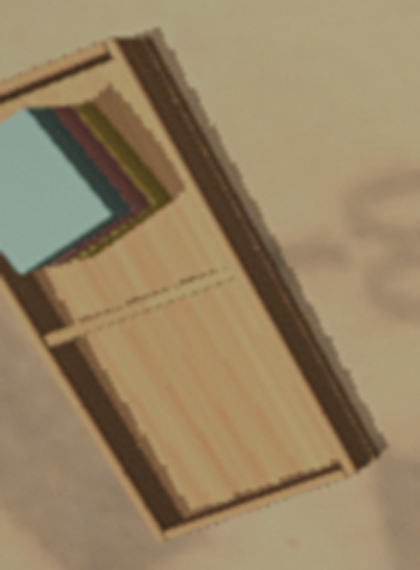

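```bash
python3 - <<'E'
from h import *
np.set_printoptions(precision=2,suppress=True)
c=load('w1')
P=lambda x,y,z:onz(c,240+x/6.5,130+y/6.5,z)
L=onz(c,223,154.75,152);R=onz(c,539.1,148.1,152)
yb=(L-R)/np.linalg.norm(L-R); xb=np.array([yb[1],-yb[0],0]); mid=(L+R)/2
print('board',L,R,np.linalg.norm(L-R),mid,'yaw',np.arctan2(xb[1],xb[0]))
loc=lambda p:(np.array([(p-mid)@xb,(p-mid)@yb,p[2]]))
for n,(x,y) in dict(Lob=(172,255),Lof=(179,422),Lib=(228,255),Rob=(600,245),Rof=(600,412),Rif=(545,415)).items(): print(n,P(x,y,180),loc(P(x,y,180)))
o=robot.sense()['orientation']; 
q=[P(172,255,180),P(179,422,180),P(600,245,180),P(600,412,180)]
g=np.mean(q,0); print('grip',g,loc(g))
u=(q[0]+q[1]-q[2]-q[3]); u/=np.linalg.norm(u); print('rack y dir',u,'yaw',np.arctan2(-u[0],u[1]))
e=np.array([555.4,-173.1,301.6]); d=g-e; print('d tool',o.T@d)
tr=lambda x,y,z:onz(c,x/3,100+y/3,z)
pts={n:tr(x,y,22) for n,(x,y) in dict(near=(165,535),right=(355,470),top=(113,40),divl=(48,338),divr=(235,272)).items()}
for n,p in pts.items(): print(n,p)
s=load('scene0'); 
for z in (180,): print('scene L/R button tops?',onz(s,255+235/6,150+222/6,z),onz(s,255+320/6,150+172/6,z))
for n,p in pts.items(): print(n,proj(s,p))
E
```

```text
board [604.39 -94.92 152.  ] [ 542.64 -384.74  152.  ] 296.3318198891684 [ 573.52 -239.83  152.  ] yaw -0.20991453258529183
Lob [ 585.27 -136.12  180.  ] [-10.12 103.89 180.  ]
Lof [ 562.95 -130.91  180.  ] [-33.03 104.32 180.  ]
Lib [ 583.56 -143.4   180.  ] [-10.27  96.41 180.  ]
Rob [ 573.51 -192.05  180.  ] [ -9.97  46.73 180.  ]
Rof [ 551.18 -187.11  180.  ] [-32.84  46.91 180.  ]
Rif [ 552.48 -179.72  180.  ] [-33.1   54.41 180.  ]
grip [ 568.23 -161.55  180.  ] [-21.49  75.46 180.  ]
rack y dir [0.21 0.98 0.  ] yaw -0.20690005069866418
d tool [-14.18 121.6    9.8 ]
near [481.4  237.69  22.  ]
right [492.4  134.07  22.  ]
top [702.36 158.55  22.  ]
divl [586.81 246.92  22.  ]
divr [596.09 149.84  22.  ]
scene L/R button tops? [ 575.06 -130.1   180.  ] [ 559.04 -183.17  180.  ]
near [247.98 321.91]
right [267.83 292.17]
top [206.83 265.94]
divl [216.26 306.16]
divr [236.16 279.8 ]
```

Request:
{"op": "move_arm", "data": {
  "rows": [
    [[-0.007,0.01,0.005],0,0.0854],
    [[-0.0072,0.02,0.0048],-1.3,0.0854],
    [[0,0.03,0],0,0.0854],
    [[0,0.03,0],0,0.0854],
    [[0,0.02,0],0,0.0854],
    [[0,0.015,0],0,0.0854],
    [[0,0.012,0],0,0.0854],
    [[0,0.01,0],0,0.0854],
    [[0,0.0095,0],0,0.0854],
    [[0,0,0],0,0.0854],
    [[0,0,0],0,0.0854]
  ]
}}

```text
t: 4.12
ee_pos: [568.6, -162.1, 145.3]
orientation: [[-0.209, 0.001, 0.978], [-0.978, -0.0, -0.209], [0.0, -1.0, 0.001]]
wrist_force: [-0.5, -0.9, 0.3]
width: 0.996
```

```bash
python3 - <<'E'
from h import *
np.set_printoptions(precision=3,suppress=True)
c=snap('wrist','w2'); d=snap('side','d2'); s=robot.sense(); print(s['t'],s['ee_pos'],s['orientation'],s['wrist_force'],c['xyz'])
print(s['orientation'].T@(np.array([568.2,-161.5,145])-s['ee_pos']))
i=cv2.imread('pics/d2.png'); cv2.imwrite('pics/d2a.png',cv2.resize(i[150:280,280:420],None,fx=4.4,fy=4.4,interpolation=cv2.INTER_CUBIC))
E
```

```text
4.225 [ 568.677 -162.088  145.454] [[-0.209  0.001  0.978]
 [-0.978 -0.    -0.209]
 [ 0.    -1.     0.001]] [-0.142 -0.168  0.318] [ 634.535 -176.642  314.82 ]
[-0.475  0.453 -0.59 ]
```

View pics/w2.png

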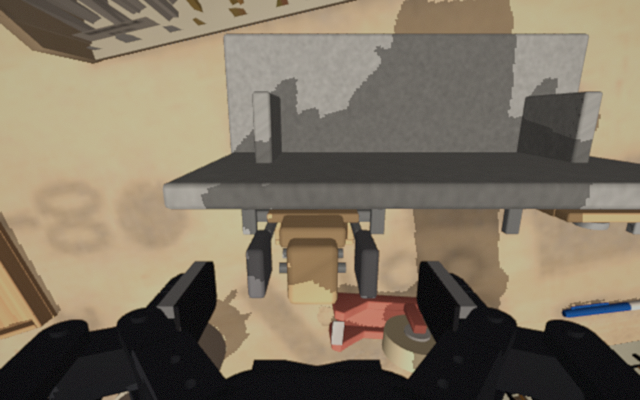

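View pics/d2a.png

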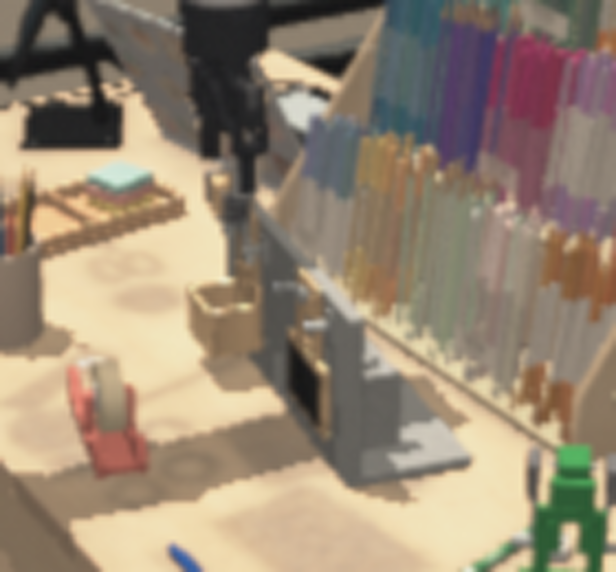

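The wrist view shows the open fingers straddling the buttons. The button tops sit at u 248–270 and 358–378, and the fingers are centred at u 317. I nudge 1 mm and then pinch.

Request:
{"op": "move_arm", "data": {
  "rows": [
    [[-0.001,0,-0.0006],0,0.0854],
    [[0,0,0],0,0.07],
    [[0,0,0],0,0.06],
    [[0,0,0],0,0.05],
    [[0,0,0],0,0.04],
    [[0,0,0],0,0.034],
    [[0,0,0],0,0.034],
    [[0,0,0],0,0.034],
    [[0,0,0],0,0.034],
    [[0,0,0],0,0.034]
  ],
  "squeeze": 40
}}

```text
t: 5.48
ee_pos: [568.2, -161.5, 146.6]
orientation: [[-0.209, 0.002, 0.978], [-0.978, -0.001, -0.209], [0.001, -1.0, 0.002]]
wrist_force: [-2.7, -0.3, 7.3]
width: 0.418
```

```bash
python3 - <<'E'
from h import *
np.set_printoptions(precision=3,suppress=True)
c=snap('wrist','w3'); s=robot.sense(); print(s['t'],s['ee_pos'],s['width']*85.4,s['wrist_force'],s['moment'])
E
```

```text
5.525 [ 568.268 -161.503  146.633] 35.79856046744951 [-2.829 -0.442  7.517] [0.012 0.495 0.014]
```

View pics/w3.png

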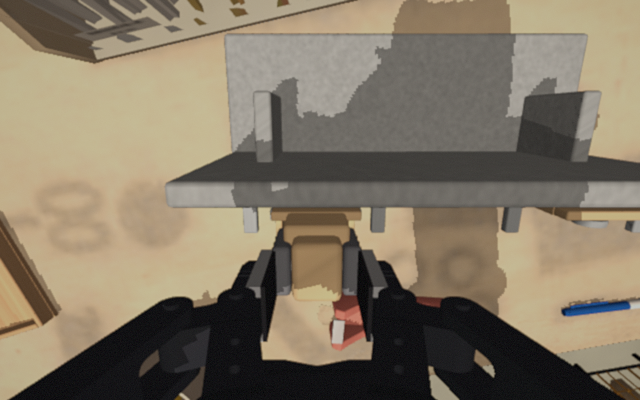

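The pinch has closed: the fingers read about 36 mm and both buttons are pressed in. I lift a little first to check that the catch is free.

Request:
{"op": "move_arm", "data": {
  "rows": [
    [[0,-0.002,0],0,0.034],
    [[0,-0.003,0],0,0.034],
    [[0,-0.003,0],0,0.034],
    [[0,-0.003,0],0,0.034],
    [[0,0,0],0,0.034]
  ]
}}

```text
t: 6.15
ee_pos: [568.0, -160.8, 155.9]
orientation: [[-0.209, 0.0, 0.978], [-0.978, 0.0, -0.209], [-0.0, -1.0, 0.0]]
wrist_force: [-0.7, 0.6, -1.6]
width: 0.42
```

The catch is free: 9.3 mm of rise, with only the rack's weight on the wrist. I continue up to about 31 mm.

Request:
{"op": "move_arm", "data": {
  "rows": [
    [[0,-0.004,0],0,0.034],
    [[0,-0.005,0],0,0.034],
    [[0,-0.005,0],0,0.034],
    [[0,-0.004,0],0,0.034],
    [[0,-0.003,0],0,0.034],
    [[0,-0.0008,0],0,0.034],
    [[0,0,0],0,0.034],
    [[0,0,0],0,0.034]
  ]
}}

```text
t: 7.15
ee_pos: [567.6, -160.9, 177.3]
orientation: [[-0.209, -0.001, 0.978], [-0.978, 0.0, -0.209], [0.0, -1.0, -0.001]]
wrist_force: [0.9, 0.5, -2.1]
width: 0.419
```

```bash
python3 - <<'E'
from h import *
np.set_printoptions(precision=3,suppress=True)
c=snap('scene','s4'); d=snap('side','d4'); s=robot.sense(); print(s['t'],s['ee_pos'],s['width']*85.4,s['wrist_force'],s['moment'])
i=cv2.imread('pics/d4.png'); j=cv2.imread('pics/s4.png')
cv2.imwrite('pics/m4.png',np.hstack([cv2.resize(i[170:270,290:370],None,fx=5,fy=5,interpolation=cv2.INTER_CUBIC),cv2.resize(j[140:240,270:350],None,fx=5,fy=5,interpolation=cv2.INTER_CUBIC)]))
E
```

```text
7.25 [ 567.681 -160.882  177.389] 35.65053558260688 [ 0.4    0.451 -1.658] [-0.038 -0.029  0.016]
```

View pics/m4.png

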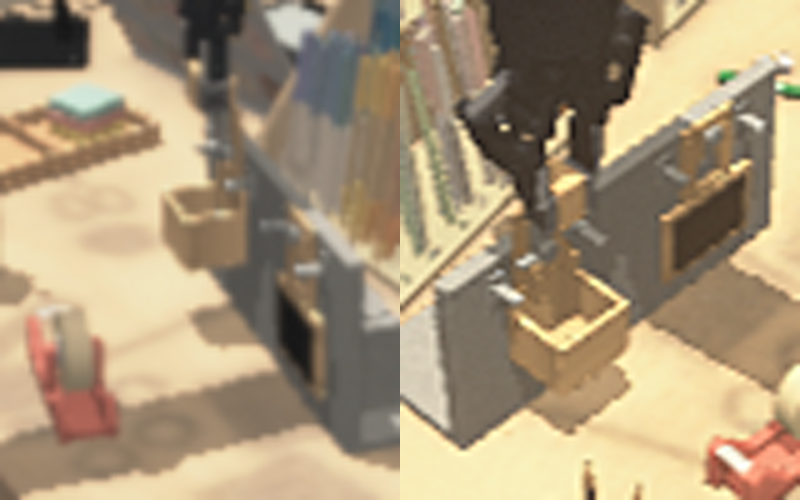

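The rise is 30.8 mm with no side load. I now draw the rack off gently along tool -z.

Request:
{"op": "move_arm", "data": {
  "rows": [
    [[0,0,-0.002],0,0.034],
    [[0,0,-0.003],0,0.034],
    [[0,0,-0.003],0,0.034],
    [[0,0,-0.003],0,0.034],
    [[0,0,0],0,0.034]
  ]
}}

```text
t: 7.88
ee_pos: [556.8, -158.6, 177.7]
orientation: [[-0.209, -0.0, 0.978], [-0.978, -0.0, -0.209], [0.0, -1.0, 0.0]]
wrist_force: [0.1, 0.4, -1.9]
width: 0.418
```

There is no resistance. I draw to about 26 mm in total, which stays short of the tape, and then lift.

Request:
{"op": "move_arm", "data": {
  "rows": [
    [[0,0,-0.004],0,0.034],
    [[0,0,-0.005],0,0.034],
    [[0,0,-0.005],0,0.034],
    [[0,0,-0.002],0,0.034],
    [[0,-0.006,0],0,0.034],
    [[0,-0.012,0],0,0.034],
    [[0,-0.018,0],0,0.034],
    [[0,-0.018,0],0,0.034],
    [[0,-0.012,0],0,0.034],
    [[0,-0.006,0],0,0.034],
    [[0,0,0],0,0.034]
  ]
}}

```text
t: 9.25
ee_pos: [541.6, -155.3, 249.8]
orientation: [[-0.209, 0.001, 0.978], [-0.978, -0.0, -0.209], [0.0, -1.0, 0.001]]
wrist_force: [0.9, 1.0, -2.5]
width: 0.415
```

```bash
python3 - <<'E'
from h import *
np.set_printoptions(precision=3,suppress=True)
c=snap('scene','s5'); w=snap('wrist','w5'); s=robot.sense(); print(s['t'],s['ee_pos'],s['width']*85.4,s['wrist_force'],s['moment'])
i=cv2.imread('pics/w5.png'); j=cv2.imread('pics/s5.png')
cv2.imwrite('pics/m5.png',np.hstack([cv2.resize(i,None,fx=.65,fy=.65),cv2.resize(j[130:260,265:360],None,fx=4,fy=2)[:260]]))
E
```

```text
9.35 [ 540.976 -155.217  248.901] 35.68318395619656 [ 0.057 -0.443 -1.264] [0.004 0.021 0.062]
```

View pics/m5.png

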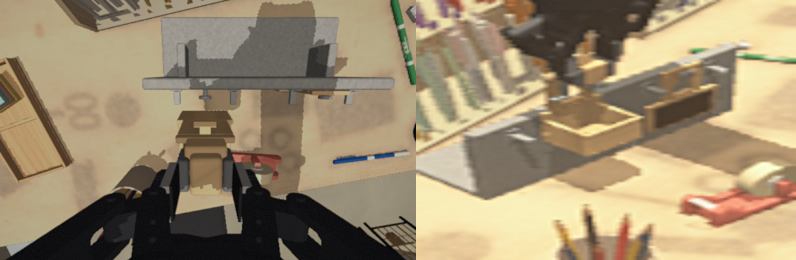

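View pics/s5.png

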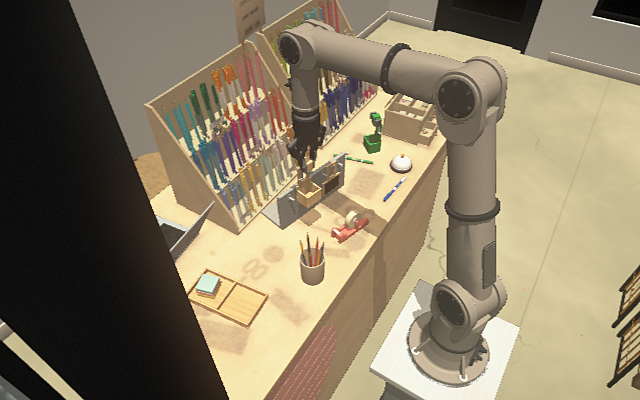

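The rack is off the stud and hanging in the grip, the sign is still hung, and the tape and pot have not moved. I carry it over to above the bay.

Request:
{"op": "move_arm", "data": {
  "rows": [
    [[-0.008,-0.008,-0.0018],0,0.034],
    [[-0.016,-0.012,-0.0036],0,0.034],
    [[-0.026,-0.012,-0.0058],0,0.034],
    [[-0.032,-0.008,-0.0071],0,0.034],
    [[-0.036,0,-0.008],0,0.034],
    [[-0.036,0,-0.008],0,0.034],
    [[-0.036,0,-0.008],0,0.034],
    [[-0.036,0,-0.008],0,0.034],
    [[-0.036,0,-0.008],0,0.034],
    [[-0.032,0,-0.0071],0,0.034],
    [[-0.024,0,-0.0053],0,0.034],
    [[-0.016,0,-0.0036],0,0.034],
    [[-0.0087,0,-0.002],-3,0.034],
    [[0,0,0],-5.5,0.034],
    [[0,0,0],-5.5,0.034],
    [[0,0,0],-4.7,0.034],
    [[0,0,0],0,0.034],
    [[0,0,0],0,0.034]
  ]
}}

```text
t: 11.6
ee_pos: [538.4, 195.3, 289.7]
orientation: [[0.114, 0.0, 0.993], [-0.993, -0.0, 0.114], [0.0, -1.0, 0.0]]
wrist_force: [0.5, 0.7, -2.2]
width: 0.413
```

```bash
python3 - <<'E'
from h import *
np.set_printoptions(precision=3,suppress=True)
c=snap('scene','s6'); w=snap('wrist','w6'); snap('side','d6'); s=robot.sense(); print(s['t'],s['ee_pos'],s['orientation'],s['width']*85.4,s['wrist_force'],s['moment'])
E
```

```text
11.75 [538.319 195.656 289.636] [[ 0.115  0.     0.993]
 [-0.993 -0.     0.115]
 [ 0.    -1.     0.   ]] 35.66739550227529 [ 0.197 -0.349 -1.199] [-0.049  0.026  0.006]
```

View pics/w6.png

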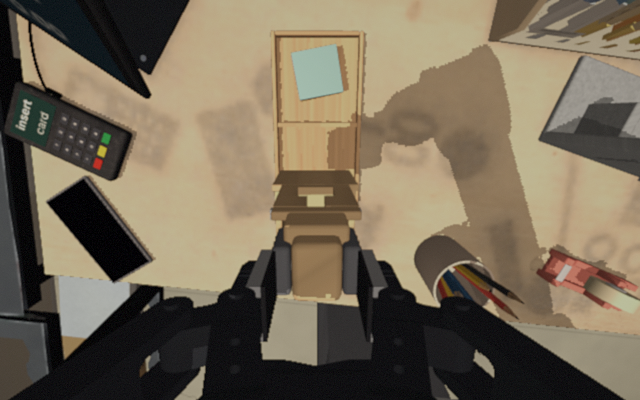

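View pics/s6.png

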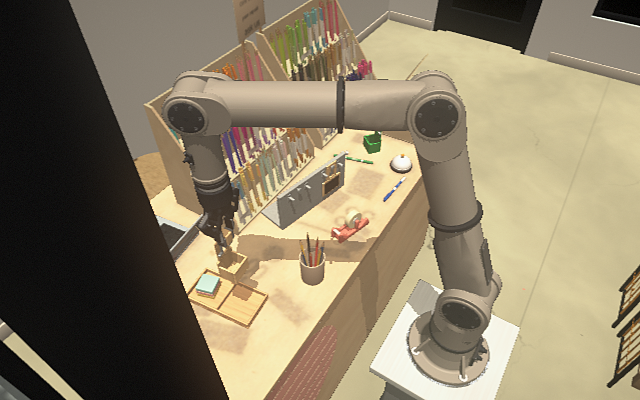

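View pics/d6.png

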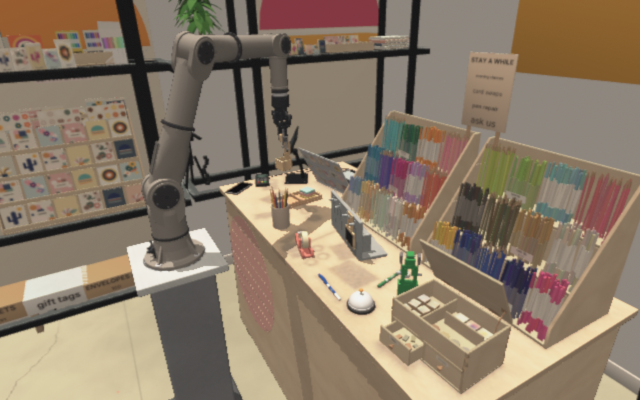

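The wrist view shows the tray with its far rim corners at (272,32) and (364,32) and the divider at v≈121. The tray's sides run vertical in the picture, so the yaw is aligned. I'll compute the bay centre.

```bash
python3 - <<'E'
from h import *
np.set_printoptions(precision=1,suppress=True)
i=cv2.imread('pics/w6.png'); cv2.imwrite('pics/w6a.png',cv2.resize(i[20:180,255:380],None,fx=3.7,fy=3.7,interpolation=cv2.INTER_CUBIC))
j=cv2.imread('pics/s6.png'); cv2.imwrite('pics/s6a.png',cv2.resize(j[220:340,170:290],None,fx=5,fy=5,interpolation=cv2.INTER_CUBIC))
c=load('w6')
for p in [(272,32),(364,32),(274,121),(363,121),(273,165),(363,165)]: print(p,onz(c,*p,22))
E
```

```text
(272, 32) [690.2 264.9  22. ]
(364, 32) [702.6 157.7  22. ]
(274, 121) [589.6 254.4  22. ]
(363, 121) [602.4 143.5  22. ]
(273, 165) [534.3 251.2  22. ]
(363, 165) [547.7 135.1  22. ]
```

View pics/w6a.png

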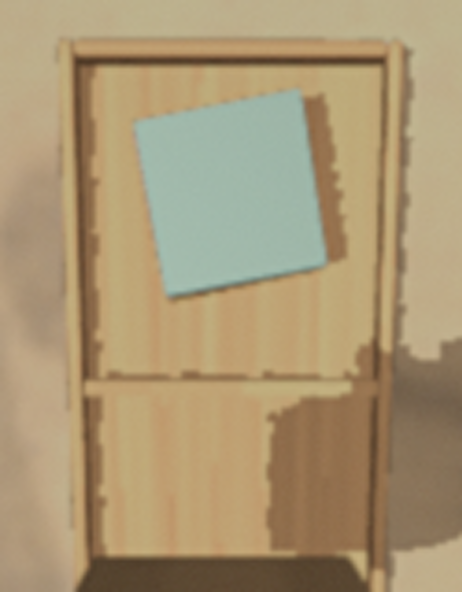

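View pics/s6a.png

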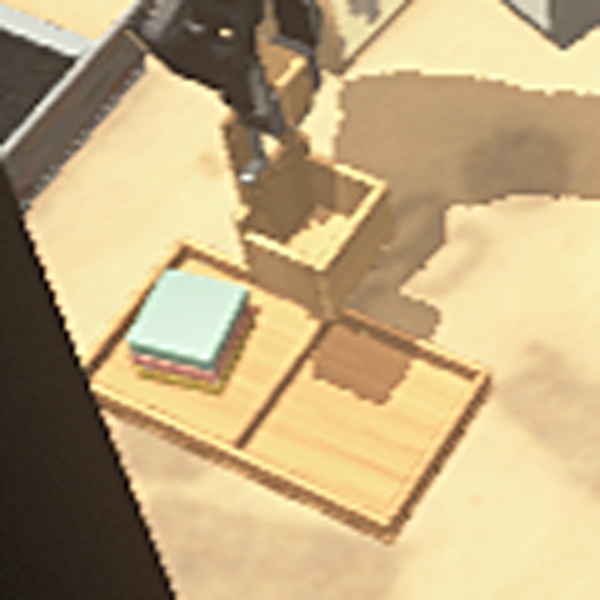

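```bash
python3 - <<'E'
from h import *
np.set_printoptions(precision=2,suppress=True)
c=load('w6'); P=lambda x,y:onz(c,255+x/3.7,20+y/3.7,22)
FL,FR,DL,DR,BL,BR=P(62,40),P(403,40),P(68,387),P(394,387),P(75,555),P(391,555)
D=(DL+DR)/2; F=(FL+FR)/2
y=(F-D)/np.linalg.norm(F-D); print('half len',np.linalg.norm(F-D),'w',np.linalg.norm(FL-FR),np.linalg.norm(BL-BR),'ydir',y, (FL-BL)/np.linalg.norm(FL-BL),(FR-BR)/np.linalg.norm(FR-BR))
M=(BL+BR)/2
print('D',D,'bay',D-52.5*y,'from F',F-160*y)
s=load('s6'); 
for q in [(490,372),(392,532),(180,245)]: print(onz(s,170+q[0]/5,220+q[1]/5,22))
# rack height / pos in scene: keep
s=robot.sense(); b=np.array([538,193.5,0]); print(s['orientation'].T@(D-52.5*y-s['ee_pos']))
E
```

```text
half len 106.8032778455127 w 108.02670737225829 111.34577051532483 ydir [0.99 0.11 0.  ] [0.99 0.11 0.  ] [0.99 0.13 0.  ]
D [591.53 199.75  22.  ] bay [539.36 193.92  22.  ] from F [538.66 193.84  22.  ]
[487.53 139.69  22.  ]
[472.04 247.55  22.  ]
[696.87 168.21  22.  ]
[  1.81 267.64   0.81]
```

Request:
{"op": "move_arm", "data": {
  "rows": [
    [[0,0.008,0.004],0,0.034],
    [[0,0.016,0],0,0.034],
    [[0,0.024,0],0,0.034],
    [[0,0.026,0],0,0.034],
    [[0,0.026,0],0,0.034],
    [[0,0.022,0],0,0.034],
    [[0,0.016,0],0,0.034],
    [[0,0.01,0],0,0.034],
    [[0,0.006,0],0,0.034],
    [[0,0,0],0,0.034],
    [[0,0,0],0,0.034]
  ]
}}

```text
t: 13.12
ee_pos: [542.8, 196.6, 136.3]
orientation: [[0.116, 0.001, 0.993], [-0.993, 0.001, 0.116], [-0.0, -1.0, 0.002]]
wrist_force: [-0.5, 0.1, -2.1]
width: 0.412
```

```bash
python3 - <<'E'
from h import *
np.set_printoptions(precision=3,suppress=True)
c=snap('scene','s7'); w=snap('wrist','w7'); d=snap('side','d7'); s=robot.sense(); print(s['t'],s['ee_pos'],s['width']*85.4,s['wrist_force'],s['moment'])
j=cv2.imread('pics/s7.png');k=cv2.imread('pics/d7.png')
a=cv2.resize(j[220:340,175:275],None,fx=4.5,fy=4.5,interpolation=cv2.INTER_CUBIC)
b=cv2.resize(k[120:220,250:333],None,fx=4.2,fy=5.4,interpolation=cv2.INTER_CUBIC)
cv2.imwrite('pics/m7.png',np.hstack([a,b]))
E
```

```text
13.275 [542.67  196.518 136.243] 35.37996335660327 [-0.587  0.8   -2.25 ] [ 0.045 -0.033  0.032]
```

View pics/m7.png

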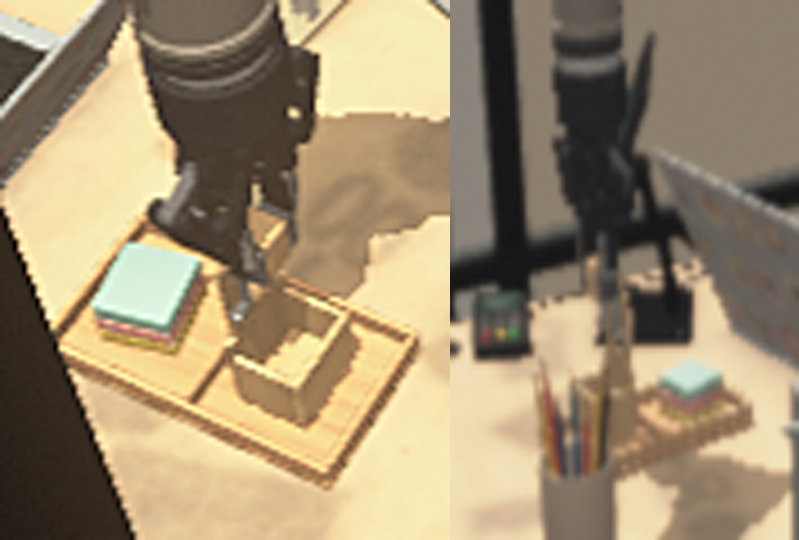

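View pics/w7.png

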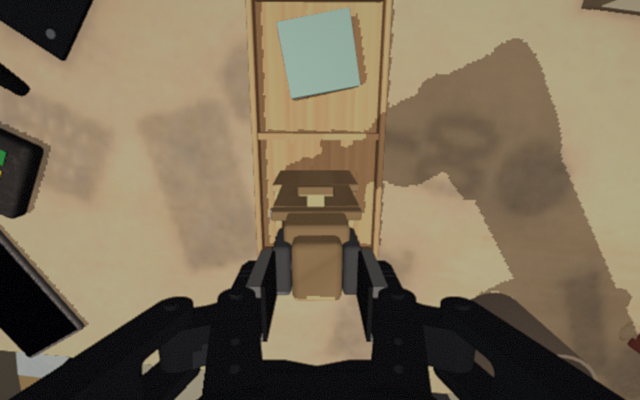

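The rack hangs upright about 13 mm above the bay floor, within the walls on all sides. I lower it slowly until it touches.

Request:
{"op": "move_arm", "data": {
  "rows": [
    [[0,0.003,0],0,0.034],
    [[0,0.003,0],0,0.034],
    [[0,0.003,0],0,0.034],
    [[0,0.002,0],0,0.034],
    [[0,0.001,0],0,0.034],
    [[0,0,0],0,0.034]
  ]
}}

```text
t: 14.02
ee_pos: [542.7, 196.5, 124.2]
orientation: [[0.116, 0.001, 0.993], [-0.993, 0.0, 0.116], [-0.0, -1.0, 0.001]]
wrist_force: [0.2, -0.2, 0.8]
width: 0.416
```

The force went from -2 N to +0.8 N, so the rack is touching the floor. I press 0.5 mm more and open.

Request:
{"op": "move_arm", "data": {
  "rows": [
    [[0,0.0005,0],0,0.034],
    [[0,0,0],0,0.034],
    [[0,0,0],0,0.04],
    [[0,0,0],0,0.046],
    [[0,0,0],0,0.052],
    [[0,0,0],0,0.058],
    [[0,0,0],0,0.066],
    [[0,0,0],0,0.075],
    [[0,0,0],0,0.085],
    [[0,0,0],0,0.085],
    [[0,0,0],0,0.085]
  ]
}}

```text
t: 15.4
ee_pos: [542.3, 196.3, 123.1]
orientation: [[0.116, 0.0, 0.993], [-0.993, -0.0, 0.116], [0.0, -1.0, 0.0]]
wrist_force: [0.1, -0.5, 0.6]
width: 0.995
```

```bash
python3 - <<'E'
from h import *
np.set_printoptions(precision=3,suppress=True)
c=snap('scene','s8'); w=snap('wrist','w8'); s=robot.sense(); print(s['t'],s['ee_pos'],s['width']*85.4,s['wrist_force'],s['moment'])
E
```

```text
15.5 [542.224 196.247 123.065] 85.28502883047962 [ 0.101  0.516 -0.069] [ 0.031  0.002 -0.024]
```

View pics/w8.png

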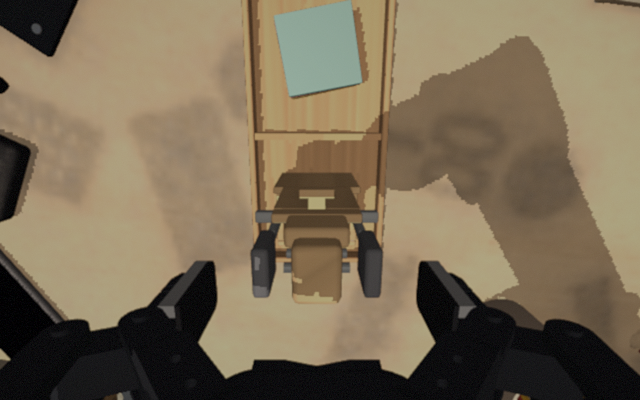

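The fingers are clear on both sides, the buttons have sprung out at (262,265) and (370,265), and the rack stands. I retreat straight up.

Request:
{"op": "move_arm", "data": {
  "rows": [
    [[0,-0.005,0],0,0.0854],
    [[0,-0.012,0],0,0.0854],
    [[0,-0.02,0],0,0.0854],
    [[0,-0.025,0],0,0.0854],
    [[0,-0.025,0],0,0.0854],
    [[0,-0.025,0],0,0.0854],
    [[0,-0.025,0],0,0.0854],
    [[0,-0.018,0],0,0.0854],
    [[0,-0.01,0],0,0.0854],
    [[0,0,0],0,0.0854],
    [[0,0,0],0,0.0854]
  ]
}}

```text
t: 16.88
ee_pos: [541.9, 196.0, 287.3]
orientation: [[0.116, -0.001, 0.993], [-0.993, -0.001, 0.116], [0.001, -1.0, -0.001]]
wrist_force: [0.3, 0.4, -0.9]
width: 0.997
```

```bash
python3 - <<'E'
from h import *
np.set_printoptions(precision=3,suppress=True)
c=snap('scene','s9'); w=snap('wrist','w9'); d=snap('side','d9'); s=robot.sense(); print(s['t'],s['ee_pos'],s['width']*85.4,s['wrist_force'])
j=cv2.imread('pics/s9.png');k=cv2.imread('pics/d9.png')
a=cv2.resize(j[150:340,175:375],None,fx=2.8,fy=2.8,interpolation=cv2.INTER_CUBIC)
b=cv2.resize(k[150:230,250:310],None,fx=4,fy=6.65,interpolation=cv2.INTER_CUBIC)
cv2.imwrite('pics/m9.png',np.hstack([a,b]))
# which sections changed in scene vs start (bystanders)
s0=cv2.imread('pics/scene0.png').astype(int)
for n,(x0,y0,x1,y1) in dict(sign=(318,165,345,200),tape=(330,205,372,245),pot=(298,232,328,285),notes=(192,270,222,300)).items():
    df=np.abs(s0[y0:y1,x0:x1]-j[y0:y1,x0:x1].astype(int)).max(2); print(n,(df>40).sum(),df.size)
E
```

```text
17.025 [541.838 196.023 287.18 ] 85.49859839268478 [ 0.002 -0.18   0.583]
sign 0 945
tape 197 1680
pot 291 1590
notes 0 900
```

View pics/m9.png

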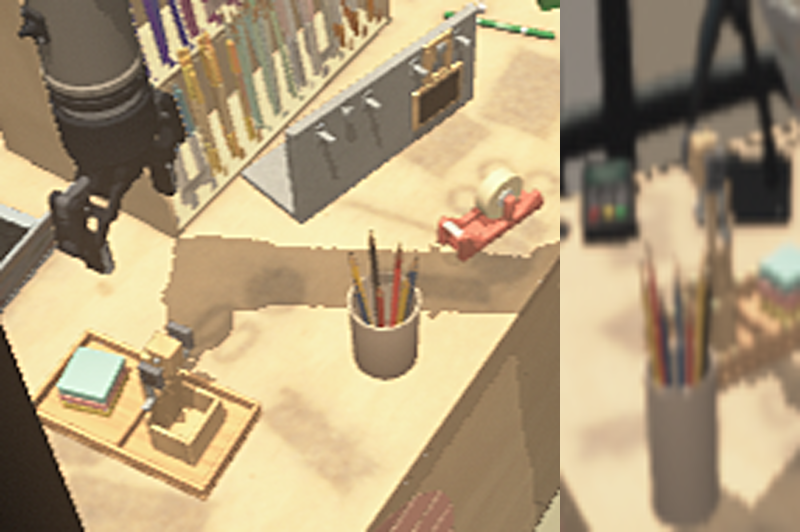

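View pics/w9.png

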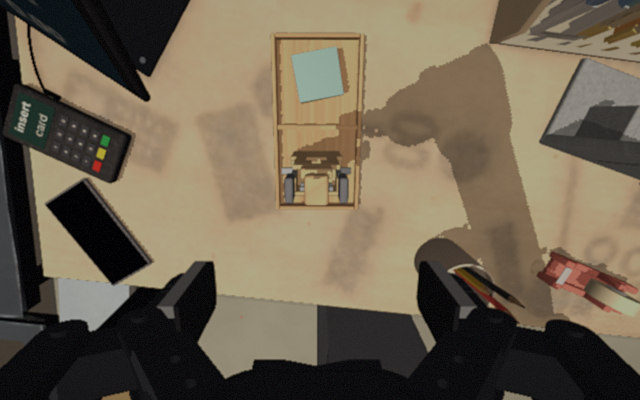

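```bash
python3 - <<'E'
from h import *
s=robot.sense(); print(s['t'],s['wrist_force']); print(workorder.finish_job())
E
```

```text
17.025 [ 0.00244655 -0.17964899  0.58318407]
the job is handed in; nothing more can be done
None
```

The rack is standing upright in the tray's empty bay, and I handed the job in at 17.0 s. I pinched both buttons, slid the rack up 30.8 mm without the catch holding, drew it about 27 mm off the stud and carried it over. I lowered it until it touched the floor, let go and backed straight up.

**Last checks:** The final scene and wrist views show the rack upright and inside the bay walls, with both buttons sprung out. The gripper is well clear above it, with about 0.6 N on the wrist. In the before-and-after comparison, the sign and notes areas show no change.

**Disagreements:**
- **Tape and pot areas:** some pixels changed there (197 and 291). I put this down to the arm's shadow, because both look unmoved in the pictures, but I did not measure them separately.
- **Bay centre:** the scene and wrist cameras placed it about 5–7 mm apart. I aimed between them, well inside the roughly 20 mm of room on each side.
- **Finger opening when pinched:** it read about 36 mm, where fully pinched buttons should be 40 mm apart. I put this down to how the opening is measured, since the catch came free.

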